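Shift the laboratory shaker into fast orbital

ROBOT

A 6-joint arm with a two-finger parallel gripper is mounted at the origin on the work surface. World frame = base frame: x ahead of the robot, y to its left, z up, the work surface at z = 0. Lengths are in mm, angles in rad, forces in N, time in s.
With the tool pointing down it reaches from about 350 to 775 mm from the base axis. Payload 7.3 kg.
Tool frame: the origin (TCP) lies at the very end of the fingers, on their centre line; the grasp point (between the pads) lies bot.grip_point_offset behind it (bot.grip_point_offset is the distance from the TCP to the grasp point, in mm); z points along the fingers, y is the line along which they close (so a half turn about z gives the same grasp; the last joint's range is limited). The gripper opens to 92 mm and grips with 3 to 60 N. Pads are 19 mm wide; open, the fingers measure 130 mm over their backs; the gripper's body (75 mm by 190 mm) begins 47 mm behind the grasp point.
Start: joints at [-0.146, 0.342, 1.524, -0, 1.275, -0.146], TCP at [525.019, 0.019, 226.741] pointing down, gripper open.
Joint ranges: [-2.53, 2.53], [-0.77, 2.02], [0.04, 2.7], [-1, 4.14], [0.28, 2.66], [-3.11, 3.11]. Speed limits (rad/s): [2.57, 2.57, 3.14, 3.14, 3.14, 3.14].

INTERFACE

Orientations are given as [roll, pitch, yaw] about the fixed x, y, z axes, in that order (R = Rz(yaw) Ry(pitch) Rx(roll)).
In Python, from plant import bot gives the robot as it stands. The module is installed in compiled form; this text tells all that it offers.
- The arm moves only by the tool carry_out, never from a script. Its argument "plan" is a list of rows, each an object of numbers: "tx", "ty", "tz": the shift along the world's x, y, z in mm; "rx", "ry", "rz": the turn, a rotation vector about the world's x, y, z in rad. A call has 1 to 12 rows; each row shifts and turns the commanded pose from where the row before left it; what a row does not reach is not made up. A row lasts 1/10 s, in which the tool goes at most 50 mm and 8.59 degrees, less where a joint would pass 70% of its speed; a pose out of reach is approached as far as the arm can. A call with a gripper value outside its range is refused whole. "gripper" is the closure, from 0 (fully open) to 1 (shut), set as the call begins (left out, the last holds). The fingers move at their own pace and stop on an object; the grip force is fixed at half the most. Time passes only in rows, so rows that do not move let the fingers close. It gives the time, the measured TCP pose, the force, the opening and the grip force at its end, in the units of the state.
- bot.get_obs(): the state, without advancing time (a new reading comes with each control period).
- bot.capture(name): name is "scene" or "side" or "wrist"; returns the picture (400x640x3 uint8, red, green, blue); there is no depth.
- bot.camera_model(name): a dict with "camera_matrix" (3x3 intrinsics, pixels), "dist" ([k1, k2, p1, p2, k3] as OpenCV has them; the pictures are not rectified), "R" (3x3) and "t" (3): a world point X has camera coordinates R X + t. Camera axes: x right, y down, z forward; pixel columns grow to the right and rows downward; lengths in mm; the calibration is good to about 2 mm. A picture is of the moment at which its call begins: read the wrist's pose just before it. camera_model takes no time and is no camera call; for the wrist camera it gives the pose at the moment of the call.
- bot.close_job(): hands the job in; it is judged then, once.
The state is a dict: "time": time; "joint_positions": joint angles; "dq": joint speeds; "tau": joint torques, N m; "tool_pos": TCP position; "tcp_rot": TCP orientation; "contact_force": force on the tool from outside, world axes, zero at the start; "moment": the same for the moment, N m; "grip_width": finger opening in mm; "finger_force": force on a finger pad.
Only numpy, scipy, OpenCV 4.12 (cv2) and the standard library are available. Lean on these libraries where they do the work, as an engineer would, in place of code of your own. Each camera call takes 0.05 s, during which the arm holds its last target. There are 200 camera calls.

TASK

The flask shaker has been left on its reciprocating side, the right-hand rail of the H-shaped shift gate as the robot sees it (yellow marks). With the fingertips, push its red-knobbed gear lever through the gate to the fast orbital slot, the far end of the left-hand rail (green marks, two dots), fully home against the end of the slot, and leave it there. Only push the lever, without gripping or forcing it, keep off the start and stop buttons, and leave the flasks, bottles and everything else on the bench where they stand.

Things in the scene. Friction and masses are not known exactly. Their poses are not given: they have to be found in the camera images.
- shaker: Low white flask shaker, 330 deep x 540 wide, deck 115 mm high, fixed, turned up to 0.2 rad. Origin on the table straight below the centre of the shift gate; its +x points away from the robot, +y to the left, +z up. A black motor hump 150 mm high begins at x = +114 mm. Flask platform (top 135 mm high) from y = +115 to +425 mm.
- gate_mid (a point): Centre of the polished steel gate plate (96 x 92 mm), on its top face 120 mm above the table; axes as the shaker's. Its H-shaped opening: two rails along x at y = +18 mm (left, orbital, green ring beside it) and y = -18 mm (right, reciprocating, yellow bar), 15 mm wide, from x = -27 to +27 mm, joined only by a cross channel along y, 16 mm wide, at x = 0 (neutral), corners rounded 5 mm.
- fast_orbital (a point): Where the middle of the lever's rod stands in the gate plate when fully home in the fast orbital slot: x = +22, y = +18 mm from the gate centre, far end of the left rail. Green dots on the black deck beyond it: two; the near (slow) end of the same rail has one. The right rail has yellow dots.
- knob (a point): Centre of the lever's red knob: round, 29 mm across, straight sides from 20 mm below to 17 mm above this point, top 28 mm above. On a 10 mm rod that pivots both ways about a point 135 mm down the rod, 55 mm above the table under the gate centre. Shaker frame (mm): upright (0, 0, 190), neutral on the right rail (0, -37, 185), left (0, +37, 185), home in fast orbital (+43, +36, 178).
- shift_fore (a joint): Lean of the lever along the rails, rad: 0 at neutral (in line with the cross channel), positive away from the robot (fast), negative towards it (slow). At about +-0.33 it meets the rubber-lined slot end, which gives a little. Crosses between rails only within about +-0.05. 3 to 5 N sideways on the knob moves the lever; no spring or detent: it stays where it is left.
- shift_side (a joint): Lean of the lever across, rad: positive to the left (+y, orbital), negative to the right. About +0.28 on the left rail, -0.28 on the right rail, +-0.03 of play; between them the lever is in the cross channel.
- start_button (a joint): Green start button on the deck, 22 mm across, top 136 mm above the table, at x = -97, y = +33 mm in the shaker's frame. Value: m pressed (0 to 0.005). Leave alone.
- stop_button (a joint): Red stop button, the same, at x = -97, y = -43 mm in the shaker's frame. Leave alone.
- flask0: Conical flask, 84 mm across, 142 mm high with its stopper, loose in spring clips on the platform (top 277 mm above the table); origin under its centre. The nearest seats to the gate are at x = -45 and +115, y = +205 mm in the shaker's frame. Leave alone.
- flask1: The same in amber glass. Leave alone.
- flask2: The same in clear glass. Leave alone.
- white_bottle: White plastic bottle, 72 mm across, 165 mm high, loose on the table to the right of the shaker; origin under its centre. Leave alone.
- amber_bottle: Amber glass bottle, 72 mm across, 150 mm high, loose on the table to the right; origin under its centre. Leave alone.
- small_jar: White jar with a red lid, 52 mm across, 75 mm high, loose on the table to the right; origin under its centre. Leave alone.

How it is judged (in metres and radians):
At the end, for the whole second after the job is handed in: The lever is at rest, fully home at the far end of the left rail (fast orbital): leaning away by more than 0.27 rad (the slot ends at about 0.33) and to the left by more than 0.2 rad (value of joint shift_fore above 0.27 rad and value of joint shift_side above 0.2 rad and velocity of joint shift_fore between -0.05 and 0.05 rad/s); the robot touches nothing.
It fails at once if the lever is gripped or forced: more than 30 N between the fingers and the lever (contact force between the fingers and shift_side above 30 N).
It fails at once if the start or stop button is pressed (more than 2 mm) (value of joint any of start_button, stop_button above 0.002 m).
It fails at once if a flask, a bottle or the jar is shifted or lifted by more than 15 mm (distance of any of flask0, flask1, flask2, white_bottle, amber_bottle, small_jar from where it was at the start of the episode above 0.015 m).
It also fails if it takes over 61 s, if anything falls off the work surface, if the arm or the gripper's body presses on something with over 40 N, if the wrist force passes 120 N, or if a joint passes its speed limit or range.

## Working session

There is one attempt and no reset: what is moved stays moved. The work goes in short steps, Python scripts to look and compute and a tool call to move; the robot and the scene stay as the last step left them, time stands still between calls to the robot, and variables do not carry over. Pictures are saved under pics/ and viewed, at most 10 in all, crops included, and the job is handed in when it is done.

Besides the shell and the picture viewer there is one more tool, called as a command line: name --argument value ..., lists and objects as JSON in quotes. carry_out: Moves the arm, as the interface text tells. Its arguments: {"type":"object","properties":{"plan":{"type":"array"},"gripper":{"type":"number"}},"required":["plan"]}

```bash
mkdir -p pics; python3 - <<'E'
from plant import bot
import cv2
for n in("scene","side","wrist"):
    cv2.imwrite(f"pics/{n}0.png",bot.capture(n)[:,:,::-1])
print(bot.get_obs(),bot.grip_point_offset)
E
```

```text
{'time': 0.15, 'joint_positions': array([-1.46038091e-01,  3.42554667e-01,  1.52477027e+00, -2.73166990e-05,
        1.27537358e+00, -1.45989678e-01]), 'dq': array([-0.00219757, -0.00088215, -0.00293147, -0.00129144,  0.00060304,
       -0.00022733]), 'tau': array([ 7.52666965e-04, -4.31470585e+01, -2.44352603e+01,  7.18239485e-02,
        5.38185902e-02, -1.32920518e-04]), 'tool_pos': array([5.24714180e+02, 3.58991458e-02, 2.26218298e+02]), 'tcp_rot': array([-3.14049475e+00, -1.35025117e-04,  1.57075581e+00]), 'contact_force': array([-0.59201812,  0.91952652, -0.34837358]), 'moment': array([0.03092564, 0.0116484 , 0.0059981 ]), 'finger_force': 0.0, 'grip_width': 91.79819124522126} 18.8
```

View pics/scene0.png

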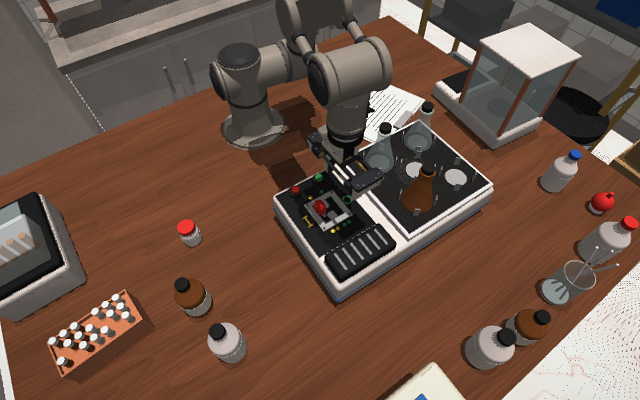

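View pics/side0.png

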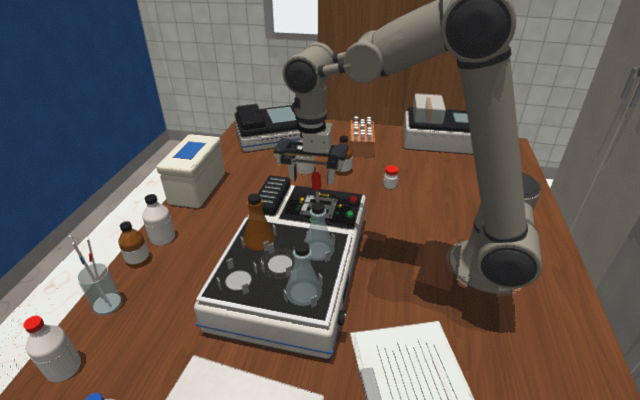

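View pics/wrist0.png

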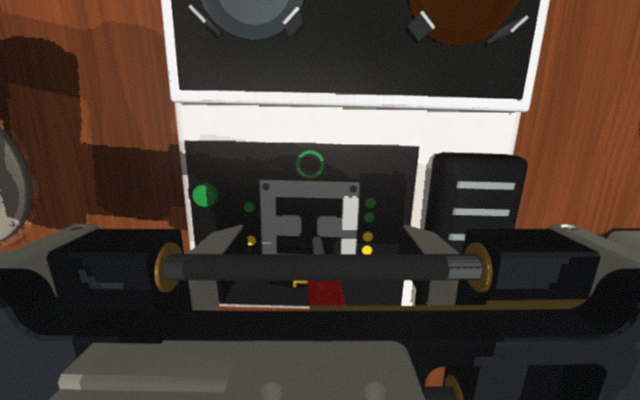

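The wrist view shows the gate with its cross channel near (309,226). The metal tongues are at (289,226) and (330,226), the green ring at (310,163) and the start button at (204,195). The lever's red knob is at (325,292). Next I'll measure these by ray casting.

```bash
cat > h.py <<'E'
from plant import bot
import cv2, numpy as np
def ray(m,px):
    K,d,R,t=[np.array(m[k],float) for k in("camera_matrix","dist","R","t")]
    u=cv2.undistortPoints(np.array([[px]],float),K,d)[0,0]
    return -R.T@t.ravel(), R.T@np.array([u[0],u[1],1])
def plane(m,px,z):
    c,d=ray(m,px); return c+d*(z-c[2])/d[2]
def tri(rs):
    A=0;b=0
    for c,d in rs:
        d=d/np.linalg.norm(d);P=np.eye(3)-np.outer(d,d);A=A+P;b=b+P@c
    return np.linalg.solve(A,b)
def blobs(img,lo,hi,amin=6):
    h=cv2.cvtColor(img,cv2.COLOR_RGB2HSV);m=cv2.inRange(h,np.array(lo),np.array(hi))
    n,l,s,c=cv2.connectedComponentsWithStats(m)
    return [(c[i].round(1).tolist(),s[i].tolist()) for i in range(1,n) if s[i][4]>=amin]
E
python3 - <<'E'
from h import *
np.set_printoptions(precision=1,suppress=True)
for n,(x0,x1,y0,y1) in dict(scene=(270,400,160,260),side=(280,370,160,230),wrist=(180,420,140,310)).items():
    I=cv2.imread(f"pics/{n}0.png")[:,:,::-1].copy();J=I[y0:y1,x0:x1].copy()
    m=bot.camera_model(n)
    for nm,lo,hi in(("red",(0,150,70),(6,255,255)),("green",(50,110,40),(80,255,255)),("yel",(20,130,90),(34,255,255))):
        for c,s in blobs(J,lo,hi):
            p=[c[0]+x0,c[1]+y0]; print(n,nm,p,s,plane(m,p,118))
    if n!="wrist": cv2.imwrite(f"pics/{n}c.png",cv2.resize(J[:,:,::-1],None,fx=4,fy=4,interpolation=cv2.INTER_CUBIC)) 
a=cv2.imread("pics/scenec.png");b=cv2.imread("pics/wrist0.png")[140:310,180:420]
b=cv2.resize(b,None,fx=3,fy=3)[:,:720];cv2.imwrite("pics/wc.png",b)
m=bot.camera_model("wrist")
for p in[(309,226),(265,186),(354,188)]: print(p,plane(m,p,120))
print(plane(m,(204,195),136))
E
```

```text
scene red [294.7, 189.4] [21, 26, 8, 8, 51] [402.6 -67.7 118. ]
scene red [319.4, 207.0] [43, 40, 13, 15, 140] [490.  -44.4 118. ]
scene green [318.3, 177.1] [45, 14, 8, 8, 48] [404.5  10.4 118. ]
scene green [321.0, 191.2] [50, 30, 3, 4, 10] [449.5 -11.3 118. ]
scene green [346.4, 199.1] [72, 35, 10, 9, 36] [510.9  30.4 118. ]
scene green [348.3, 221.2] [77, 60, 4, 4, 12] [569.8  -7.5 118. ]
scene green [343.8, 224.0] [72, 63, 4, 3, 10] [569.9 -22.2 118. ]
scene yel [309.7, 197.6] [38, 37, 4, 2, 7] [449.5 -48.8 118. ]
scene yel [307.4, 221.2] [33, 56, 10, 11, 32] [508.7 -95.3 118. ]
scene yel [337.0, 228.0] [66, 67, 3, 3, 9] [569.5 -43.8 118. ]
scene yel [332.5, 230.5] [61, 69, 4, 4, 16] [568.9 -57.6 118. ]
side red [315.8, 180.4] [31, 12, 10, 18, 154] [ 548.9 -168.4  118. ]
side red [353.0, 198.5] [70, 36, 7, 6, 38] [414.6 -91.6 118. ]
side green [297.9, 207.0] [16, 44, 5, 7, 16] [571.3 -14.5 118. ]
side green [337.0, 212.3] [56, 51, 3, 3, 7] [451.6 -12.7 118. ]
side green [348.7, 213.6] [65, 50, 8, 8, 48] [416.8 -13.5 118. ]
side yel [319.7, 193.3] [39, 32, 3, 3, 6] [521.4 -98.2 1
[... 425 characters left out ...]
173.3] [131, 29, 11, 9, 26] [518.7  20.7 118. ]
wrist green [204.2, 194.8] [12, 43, 26, 25, 474] [408.   -0.5 118. ]
wrist green [369.8, 202.4] [185, 58, 10, 10, 74] [570.9  -8.3 118. ]
wrist green [248.6, 206.7] [64, 62, 11, 10, 84] [451.  -12.8 118. ]
wrist green [368.8, 216.9] [184, 72, 10, 10, 76] [570.6 -23.4 118. ]
wrist yel [367.3, 236.3] [183, 92, 9, 9, 62] [569.9 -44.3 118. ]
wrist yel [250.6, 240.6] [67, 96, 8, 10, 57] [450.4 -49.1 118. ]
wrist yel [366.6, 249.7] [181, 105, 12, 10, 94] [569.8 -59.3 118. ]
wrist yel [298.8, 282.0] [113, 140, 14, 7, 60] [498.8 -97.1 118. ]
(309, 226) [510.7 -32.4 120. ]
(265, 186) [468.9   8.7 120. ]
(354, 188) [554.7   6.7 120. ]
[415.7   4.  136. ]
```

View pics/wc.png

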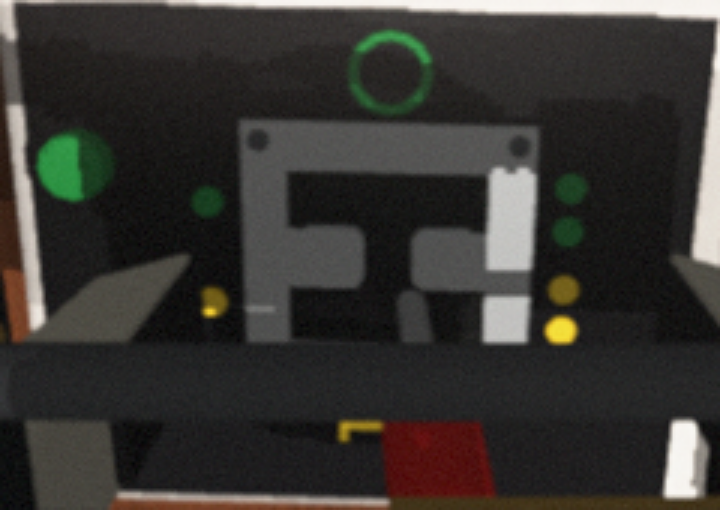

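View pics/scenec.png

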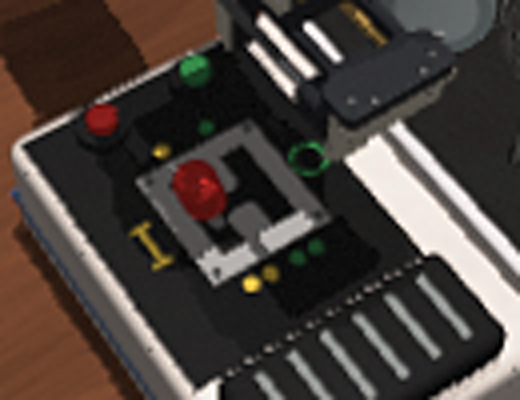

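The crops show the lever's rod in the right rail, with the gate centre at about (510.5,-32.5) and the shaker yaw at about -0.025. Next I'll triangulate the knob.

```bash
python3 - <<'E'
from h import *
np.set_printoptions(precision=1,suppress=True)
a=ray(bot.camera_model("scene"),(319.4,207));b=ray(bot.camera_model("side"),(315.8,180.4))
X=tri([a,b]);th=-.025;R=np.array([[np.cos(th),-np.sin(th)],[np.sin(th),np.cos(th)]])
r=R.T@(X[:2]-[510.5,-32.5])
w=bot.camera_model("wrist");print(X,r,np.arctan2(r,X[2]-55),[plane(w,(x,292),X[2]) for x in(305,344)])
for nm,p in dict(upright=(0,0),nr=(0,-37),nl=(0,37),home=(43,36),st=(-97,33),sp=(-97,-43),f=(-45,205),f2=(115,205)).items(): print(nm,R@p+[510.5,-32.5])
E
```

```text
[527.  -68.5 185.1] [ 17.4 -35.5] [ 0.1 -0.3] [array([510.2, -64.4, 185.1]), array([541.8, -64.4, 185.1])]
upright [510.5 -32.5]
nr [509.6 -69.5]
nl [511.4   4.5]
home [554.4   2.4]
st [414.4   2.9]
sp [412.5 -73.1]
f [470.6 173.6]
f2 [630.6 169.6]
```

The knob is at (527,-68.5,185), leaning about +0.13 on the right rail. First I'll close the fingers, go beyond the knob and push it back to neutral.

carry_out --plan '[{"tz": 10},{"tx": 25,"ty": -30},{"tx": 25,"ty": -39},{},{},{"tz": -20},{"tz": -20},{"tz": -20},{},{}]' --gripper 1

```text
invalid input at $.plan[0]: expected keys tx, ty, tz, rx, ry, rz
```

```bash
python3 - <<'E'
from h import *
a=bot.capture("scene")[140:260,250:410];b=bot.capture("side")[130:230,260:390]
f=lambda i:cv2.resize(i[:100,:130],None,fx=3,fy=3,interpolation=cv2.INTER_CUBIC)
cv2.imwrite("pics/p1.png",np.hstack([f(a[20:,30:]),f(b)])[:,:,::-1])
E
```

```text
(no output)
```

View pics/p1.png

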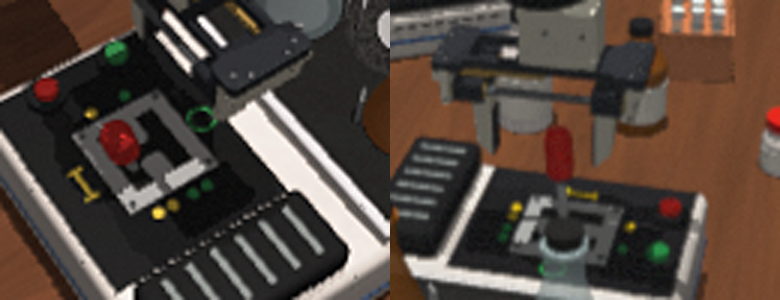

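The call was refused because every row needs all six keys, so nothing moved. The picture shows the arm still in its start pose and the lever unchanged.

carry_out --plan '[{"tx": 0,"ty": 0,"tz": 10,"rx": 0,"ry": 0,"rz": 0},{"tx": 25,"ty": -30,"tz": 0,"rx": 0,"ry": 0,"rz": 0},{"tx": 25,"ty": -39,"tz": 0,"rx": 0,"ry": 0,"rz": 0},{"tx": 0,"ty": 0,"tz": 0,"rx": 0,"ry": 0,"rz": 0},{"tx": 0,"ty": 0,"tz": 0,"rx": 0,"ry": 0,"rz": 0},{"tx": 0,"ty": 0,"tz": 0,"rx": 0,"ry": 0,"rz": 0},{"tx": 0,"ty": 0,"tz": 0,"rx": 0,"ry": 0,"rz": 0},{"tx": 0,"ty": 0,"tz": -20,"rx": 0,"ry": 0,"rz": 0},{"tx": 0,"ty": 0,"tz": -20,"rx": 0,"ry": 0,"rz": 0},{"tx": 0,"ty": 0,"tz": -20,"rx": 0,"ry": 0,"rz": 0},{"tx": 0,"ty": 0,"tz": 0,"rx": 0,"ry": 0,"rz": 0},{"tx": 0,"ty": 0,"tz": 0,"rx": 0,"ry": 0,"rz": 0}]' --gripper 1

```text
time: 1.45
tool_pos: [575.0, -68.4, 177.4]
tcp_rot: [3.141, 0.0, 1.572]
contact_force: [-0.3, 0.6, 1.3]
grip_width: 2.0
finger_force: 0.0
```

```bash
cat >> h.py <<'E'
def pic(n):
    a=bot.capture("scene")[160:260,280:410];b=bot.capture("side")[130:230,260:390]
    f=lambda i:cv2.resize(i,None,fx=3,fy=3,interpolation=cv2.INTER_CUBIC)
    cv2.imwrite(f"pics/{n}.png",np.hstack([f(a),f(b)])[:,:,::-1])
def state(): # visible red knob blob, triangulated, in shaker frame
    rs=[]
    for n,(x0,x1,y0,y1) in dict(scene=(300,380,180,250),side=(270,345,150,200)).items():
        bl=blobs(bot.capture(n)[y0:y1,x0:x1].copy(),(0,150,70),(6,255,255))
        c,s=max(bl,key=lambda q:q[1][4]);print(n,[c[0]+x0,c[1]+y0],s)
        rs.append(ray(bot.camera_model(n),(c[0]+x0,c[1]+y0)))
    X=tri(rs);d=X-[510.5,-32.5,0];print("knob",X.round(1),"shaker",(d[0]-.025*d[1]).round(1),(d[1]+.025*d[0]).round(1))
E
python3 -c "
from h import *
pic('p2');state()"
```

```text
Traceback (most recent call last):
  File "h.py", line 26, in state
    c,s=max(bl,key=lambda q:q[1][4]);print(n,[c[0]+x0,c[1]+y0],s)
        ~~~^^^^^^^^^^^^^^^^^^^^^^^^^
ValueError: max() iterable argument is empty
```

View pics/p2.png

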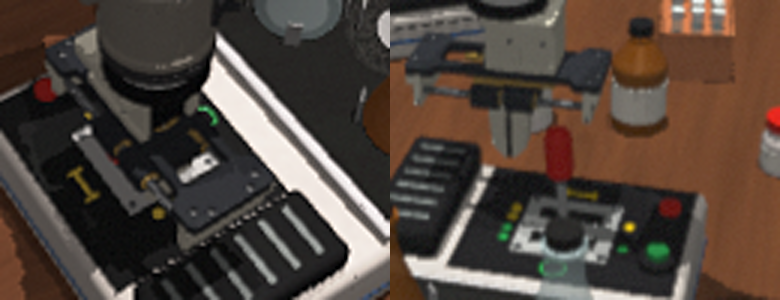

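The side view shows the closed fingers beyond the knob at the right height, with a gap of about 14 mm. I'll push toward the robot.

carry_out --plan '[{"tx": -8,"ty": 0,"tz": 0,"rx": 0,"ry": 0,"rz": 0},{"tx": -4,"ty": 0,"tz": 0,"rx": 0,"ry": 0,"rz": 0},{"tx": -3,"ty": 0,"tz": 0,"rx": 0,"ry": 0,"rz": 0},{"tx": -3,"ty": 0,"tz": 0,"rx": 0,"ry": 0,"rz": 0},{"tx": -3,"ty": 0,"tz": 0,"rx": 0,"ry": 0,"rz": 0},{"tx": -3,"ty": 0,"tz": 0,"rx": 0,"ry": 0,"rz": 0},{"tx": -2,"ty": 0,"tz": 0,"rx": 0,"ry": 0,"rz": 0},{"tx": -2,"ty": 0,"tz": 0,"rx": 0,"ry": 0,"rz": 0},{"tx": 0,"ty": 0,"tz": 0,"rx": 0,"ry": 0,"rz": 0},{"tx": 0,"ty": 0,"tz": 0,"rx": 0,"ry": 0,"rz": 0}]'

```text
time: 2.6
tool_pos: [546.9, -69.0, 176.7]
tcp_rot: [-3.141, -0.0, 1.571]
contact_force: [3.7, 0.3, 3.0]
grip_width: 0.6
finger_force: 1.6
```

```bash
cat >> h.py <<'E'
def side(z=185):
    bl=blobs(bot.capture("side")[150:200,270:345].copy(),(0,150,50),(8,255,255))
    c,s=max(bl,key=lambda q:q[1][4]);p=[c[0]+270,c[1]+150]
    print(p,s,plane(bot.camera_model("side"),p,z).round(1))
E
python3 -c "
from h import *
side()"
```

```text
[319.6, 180.9] [45, 22, 10, 19, 156] [515.6 -67.9 185. ]
```

carry_out --plan '[{"tx": -2,"ty": 0,"tz": 0,"rx": 0,"ry": 0,"rz": 0},{"tx": -2,"ty": 0,"tz": 0,"rx": 0,"ry": 0,"rz": 0},{"tx": -1,"ty": 0,"tz": 0,"rx": 0,"ry": 0,"rz": 0},{"tx": 0,"ty": 0,"tz": 0,"rx": 0,"ry": 0,"rz": 0},{"tx": 0,"ty": 0,"tz": 0,"rx": 0,"ry": 0,"rz": 0}]'

```text
time: 3.15
tool_pos: [541.9, -68.9, 176.7]
tcp_rot: [-3.141, -0.0, 1.571]
contact_force: [3.0, -0.5, 2.7]
grip_width: 0.4
finger_force: 1.6
```

```bash
python3 -c "
from h import *
side()"
```

```text
[320.9, 181.1] [46, 22, 11, 19, 157] [511.5 -67.6 185. ]
```

Now at neutral. I'll back off, lift, move to the knob's right side and descend.

carry_out --plan '[{"tx": 10,"ty": 0,"tz": 0,"rx": 0,"ry": 0,"rz": 0},{"tx": 0,"ty": 0,"tz": 30,"rx": 0,"ry": 0,"rz": 0},{"tx": 0,"ty": 0,"tz": 30,"rx": 0,"ry": 0,"rz": 0},{"tx": 0,"ty": -20,"tz": 0,"rx": 0,"ry": 0,"rz": 0},{"tx": -20,"ty": -19,"tz": 0,"rx": 0,"ry": 0,"rz": 0},{"tx": -22,"ty": 0,"tz": 0,"rx": 0,"ry": 0,"rz": 0},{"tx": 0,"ty": 0,"tz": 0,"rx": 0,"ry": 0,"rz": 0},{"tx": 0,"ty": 0,"tz": -25,"rx": 0,"ry": 0,"rz": 0},{"tx": 0,"ty": 0,"tz": -25,"rx": 0,"ry": 0,"rz": 0},{"tx": 0,"ty": 0,"tz": -12,"rx": 0,"ry": 0,"rz": 0},{"tx": 0,"ty": 0,"tz": 0,"rx": 0,"ry": 0,"rz": 0},{"tx": 0,"ty": 0,"tz": 0,"rx": 0,"ry": 0,"rz": 0}]'

```text
time: 4.4
tool_pos: [510.6, -108.0, 175.1]
tcp_rot: [3.141, 0.0, 1.571]
contact_force: [0.5, -0.6, 0.6]
grip_width: 0.6
finger_force: 0.0
```

carry_out --plan '[{"tx": 0,"ty": 8,"tz": 0,"rx": 0,"ry": 0,"rz": 0},{"tx": 0,"ty": 4,"tz": 0,"rx": 0,"ry": 0,"rz": 0},{"tx": 0,"ty": 4,"tz": 0,"rx": 0,"ry": 0,"rz": 0},{"tx": 0,"ty": 4,"tz": 0,"rx": 0,"ry": 0,"rz": 0},{"tx": 0,"ty": 4,"tz": 0,"rx": 0,"ry": 0,"rz": 0},{"tx": 0,"ty": 4,"tz": 0,"rx": 0,"ry": 0,"rz": 0},{"tx": 0,"ty": 0,"tz": 0,"rx": 0,"ry": 0,"rz": 0},{"tx": 0,"ty": 0,"tz": 0,"rx": 0,"ry": 0,"rz": 0}]'

```text
time: 5.2
tool_pos: [510.2, -79.9, 174.9]
tcp_rot: [3.141, 0.0, 1.571]
contact_force: [1.4, -3.9, 2.4]
grip_width: 0.5
finger_force: 1.8
```

```bash
python3 -c "
from h import *
pic('p3');side()"
```

```text
[319.5, 182.9] [45, 24, 10, 18, 154] [513.7 -57.2 185. ]
```

View pics/p3.png

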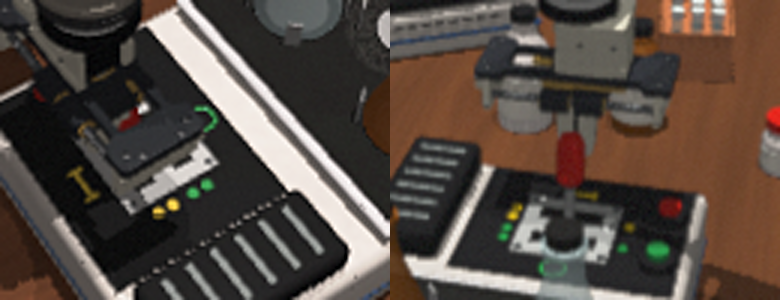

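The knob is moving left into the cross channel at only 4 N, so I'll continue.

carry_out --plan '[{"tx": 0,"ty": 4,"tz": 0,"rx": 0,"ry": 0,"rz": 0},{"tx": 0,"ty": 4,"tz": 0,"rx": 0,"ry": 0,"rz": 0},{"tx": 0,"ty": 4,"tz": 0,"rx": 0,"ry": 0,"rz": 0},{"tx": 0,"ty": 4,"tz": 0,"rx": 0,"ry": 0,"rz": 0},{"tx": 0,"ty": 4,"tz": 0,"rx": 0,"ry": 0,"rz": 0},{"tx": 0,"ty": 4,"tz": 0,"rx": 0,"ry": 0,"rz": 0},{"tx": 0,"ty": 4,"tz": 0,"rx": 0,"ry": 0,"rz": 0},{"tx": 0,"ty": 4,"tz": 0,"rx": 0,"ry": 0,"rz": 0},{"tx": 0,"ty": 4,"tz": 0,"rx": 0,"ry": 0,"rz": 0},{"tx": 0,"ty": 4,"tz": 0,"rx": 0,"ry": 0,"rz": 0},{"tx": 0,"ty": 4,"tz": 0,"rx": 0,"ry": 0,"rz": 0},{"tx": 0,"ty": 4,"tz": 0,"rx": 0,"ry": 0,"rz": 0}]'

```text
time: 6.55
tool_pos: [510.1, -31.6, 174.7]
tcp_rot: [3.141, -0.0, 1.571]
contact_force: [2.1, -4.3, 1.7]
grip_width: 0.5
finger_force: 2.2
```

carry_out --plan '[{"tx": 0,"ty": 3,"tz": 0,"rx": 0,"ry": 0,"rz": 0},{"tx": 0,"ty": 3,"tz": 0,"rx": 0,"ry": 0,"rz": 0},{"tx": 0,"ty": 2,"tz": 0,"rx": 0,"ry": 0,"rz": 0},{"tx": 0,"ty": 0,"tz": 0,"rx": 0,"ry": 0,"rz": 0},{"tx": 0,"ty": 0,"tz": 0,"rx": 0,"ry": 0,"rz": 0}]'

```text
time: 7.05
tool_pos: [509.7, -23.8, 174.5]
tcp_rot: [-3.141, -0.0, 1.571]
contact_force: [1.8, -2.5, 0.0]
grip_width: 0.3
finger_force: 1.3
```

```bash
python3 -c "
from h import *
side()"
```

```text
[315.3, 193.1] [40, 36, 11, 14, 115] [514.8  -3.  185. ]
```

carry_out --plan '[{"tx": 0,"ty": 2,"tz": 0,"rx": 0,"ry": 0,"rz": 0},{"tx": 0,"ty": 1,"tz": 0,"rx": 0,"ry": 0,"rz": 0},{"tx": 0,"ty": 1,"tz": 0,"rx": 0,"ry": 0,"rz": 0},{"tx": 0,"ty": 0,"tz": 0,"rx": 0,"ry": 0,"rz": 0}]'

```text
time: 7.5
tool_pos: [509.8, -19.9, 174.6]
tcp_rot: [-3.141, -0.0, 1.571]
contact_force: [0.4, -2.7, -0.7]
grip_width: 0.7
finger_force: 1.4
```

carry_out --plan '[{"tx": 0,"ty": 1,"tz": 0,"rx": 0,"ry": 0,"rz": 0},{"tx": 0,"ty": 1,"tz": 0,"rx": 0,"ry": 0,"rz": 0},{"tx": 0,"ty": 0,"tz": 0,"rx": 0,"ry": 0,"rz": 0}]'

```text
time: 7.8
tool_pos: [509.9, -17.8, 174.7]
tcp_rot: [-3.141, -0.0, 1.571]
contact_force: [-0.3, -4.2, -0.7]
grip_width: 0.8
finger_force: 1.4
```

carry_out --plan '[{"tx": 0,"ty": -10,"tz": 0,"rx": 0,"ry": 0,"rz": 0},{"tx": 0,"ty": 0,"tz": 30,"rx": 0,"ry": 0,"rz": 0},{"tx": 0,"ty": 0,"tz": 30,"rx": 0,"ry": 0,"rz": 0},{"tx": -20,"ty": 0,"tz": 0,"rx": 0,"ry": 0,"rz": 0},{"tx": -24,"ty": 16,"tz": 0,"rx": 0,"ry": 0,"rz": 0},{"tx": 0,"ty": 16,"tz": 0,"rx": 0,"ry": 0,"rz": 0},{"tx": 0,"ty": 0,"tz": 0,"rx": 0,"ry": 0,"rz": 0},{"tx": 0,"ty": 0,"tz": -25,"rx": 0,"ry": 0,"rz": 0},{"tx": 0,"ty": 0,"tz": -25,"rx": 0,"ry": 0,"rz": 0},{"tx": 0,"ty": 0,"tz": -12,"rx": 0,"ry": 0,"rz": 0},{"tx": 0,"ty": 0,"tz": 0,"rx": 0,"ry": 0,"rz": 0},{"tx": 0,"ty": 0,"tz": 0,"rx": 0,"ry": 0,"rz": 0}]'

```text
time: 9.0
tool_pos: [466.5, 3.6, 173.0]
tcp_rot: [3.141, -0.0, 1.57]
contact_force: [0.3, -0.4, -0.2]
grip_width: 0.4
finger_force: 0.0
```

```bash
python3 -c "
from h import *
pic('p4');side()"
```

```text
[314.7, 193.1] [40, 37, 10, 13, 102] [516.5  -2.7 185. ]
```

View pics/p4.png

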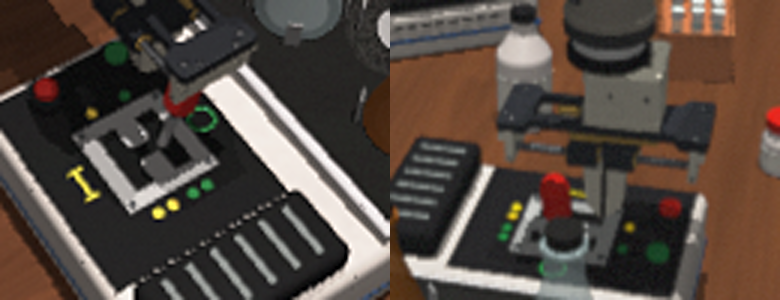

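The rod now stands in the left rail at the cross channel, and the fingers are on the robot side of the knob. I'll push away.

carry_out --plan '[{"tx": 6,"ty": 0,"tz": 0,"rx": 0,"ry": 0,"rz": 0},{"tx": 4,"ty": 0,"tz": 0,"rx": 0,"ry": 0,"rz": 0},{"tx": 4,"ty": 0,"tz": 0,"rx": 0,"ry": 0,"rz": 0},{"tx": 4,"ty": 0,"tz": 0,"rx": 0,"ry": 0,"rz": 0},{"tx": 4,"ty": 0,"tz": 0,"rx": 0,"ry": 0,"rz": 0},{"tx": 4,"ty": 0,"tz": 0,"rx": 0,"ry": 0,"rz": 0},{"tx": 4,"ty": 0,"tz": 0,"rx": 0,"ry": 0,"rz": 0},{"tx": 4,"ty": 0,"tz": 0,"rx": 0,"ry": 0,"rz": 0},{"tx": 4,"ty": 0,"tz": 0,"rx": 0,"ry": 0,"rz": 0},{"tx": 4,"ty": 0,"tz": 0,"rx": 0,"ry": 0,"rz": 0},{"tx": 3,"ty": 0,"tz": 0,"rx": 0,"ry": 0,"rz": 0},{"tx": 0,"ty": 0,"tz": 0,"rx": 0,"ry": 0,"rz": 0}]'

```text
time: 10.35
tool_pos: [511.3, 4.0, 172.4]
tcp_rot: [-3.141, -0.0, 1.571]
contact_force: [-2.5, -1.6, -0.6]
grip_width: 0.4
finger_force: 1.2
```

carry_out --plan '[{"tx": 2,"ty": 0,"tz": 0,"rx": 0,"ry": 0,"rz": 0},{"tx": 1,"ty": 0,"tz": 0,"rx": 0,"ry": 0,"rz": 0},{"tx": 1,"ty": 0,"tz": 0,"rx": 0,"ry": 0,"rz": 0},{"tx": 0,"ty": 0,"tz": 0,"rx": 0,"ry": 0,"rz": 0}]'

```text
time: 10.75
tool_pos: [515.1, 4.1, 172.7]
tcp_rot: [3.141, -0.0, 1.571]
contact_force: [-3.1, 0.4, -1.6]
grip_width: 0.8
finger_force: 1.3
```

carry_out --plan '[{"tx": 1,"ty": 0,"tz": 0,"rx": 0,"ry": 0,"rz": 0},{"tx": 1,"ty": 0,"tz": 0,"rx": 0,"ry": 0,"rz": 0},{"tx": 1,"ty": 0,"tz": 0,"rx": 0,"ry": 0,"rz": 0},{"tx": 0,"ty": 0,"tz": 0,"rx": 0,"ry": 0,"rz": 0}]'

```text
time: 11.15
tool_pos: [518.2, 4.1, 172.8]
tcp_rot: [3.141, -0.0, 1.571]
contact_force: [-2.8, -0.0, -1.2]
grip_width: 0.5
finger_force: 1.3
```

carry_out --plan '[{"tx": 1,"ty": 0,"tz": 0,"rx": 0,"ry": 0,"rz": 0},{"tx": 1,"ty": 0,"tz": 0,"rx": 0,"ry": 0,"rz": 0},{"tx": 0,"ty": 0,"tz": 0,"rx": 0,"ry": 0,"rz": 0}]'

```text
time: 11.45
tool_pos: [520.2, 4.0, 172.7]
tcp_rot: [3.141, -0.0, 1.571]
contact_force: [-2.5, 0.2, -1.3]
grip_width: 0.4
finger_force: 1.3
```

carry_out --plan '[{"tx": 1,"ty": 0,"tz": 0,"rx": 0,"ry": 0,"rz": 0},{"tx": 1,"ty": 0,"tz": 0,"rx": 0,"ry": 0,"rz": 0},{"tx": 0,"ty": 0,"tz": 0,"rx": 0,"ry": 0,"rz": 0}]'

```text
time: 11.75
tool_pos: [522.2, 4.0, 172.8]
tcp_rot: [3.141, -0.0, 1.571]
contact_force: [-3.7, 0.8, -1.5]
grip_width: 0.3
finger_force: 1.3
```

carry_out --plan '[{"tx": 1,"ty": 0,"tz": 0,"rx": 0,"ry": 0,"rz": 0},{"tx": 0,"ty": 0,"tz": 0,"rx": 0,"ry": 0,"rz": 0}]'

```text
time: 11.95
tool_pos: [523.2, 4.0, 172.7]
tcp_rot: [3.141, -0.0, 1.571]
contact_force: [-3.0, -0.3, -0.4]
grip_width: 0.6
finger_force: 1.3
```

carry_out --plan '[{"tx": 1,"ty": 0,"tz": 0,"rx": 0,"ry": 0,"rz": 0},{"tx": 0,"ty": 0,"tz": 0,"rx": 0,"ry": 0,"rz": 0}]'

```text
time: 12.15
tool_pos: [524.2, 4.0, 172.8]
tcp_rot: [3.141, 0.0, 1.571]
contact_force: [-2.8, -0.2, -0.1]
grip_width: 0.4
finger_force: 1.3
```

carry_out --plan '[{"tx": 1,"ty": 0,"tz": 0,"rx": 0,"ry": 0,"rz": 0},{"tx": 0,"ty": 0,"tz": 0,"rx": 0,"ry": 0,"rz": 0}]'

```text
time: 12.35
tool_pos: [525.2, 4.0, 172.8]
tcp_rot: [3.141, 0.0, 1.571]
contact_force: [-2.3, 0.8, -0.2]
grip_width: 0.6
finger_force: 1.3
```

```bash
python3 -c "
from h import *
pic('p5');side(178)"
```

```text
[300.1, 193.7] [25, 37, 13, 13, 95] [559.4  -0.9 178. ]
```

View pics/p5.png

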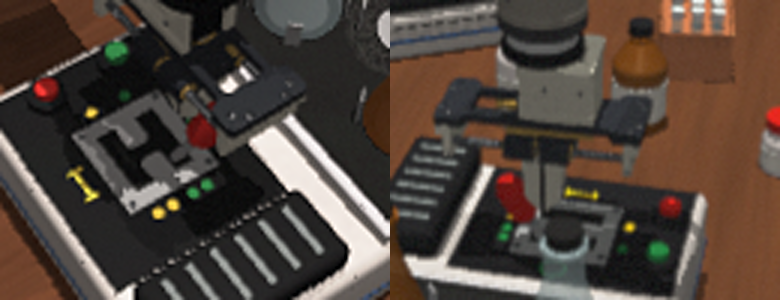

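The knob leans well away and is near the slot end, but the force hasn't risen yet. I'll push on in 1 mm steps until it does.

carry_out --plan '[{"tx": 1,"ty": 0,"tz": 0,"rx": 0,"ry": 0,"rz": 0},{"tx": 0,"ty": 0,"tz": 0,"rx": 0,"ry": 0,"rz": 0}]'

```text
time: 12.7
tool_pos: [526.1, 4.0, 172.7]
tcp_rot: [3.141, 0.0, 1.571]
contact_force: [-3.7, 0.6, -0.1]
grip_width: 0.6
finger_force: 1.3
```

carry_out --plan '[{"tx": 1,"ty": 0,"tz": 0,"rx": 0,"ry": 0,"rz": 0},{"tx": 0,"ty": 0,"tz": 0,"rx": 0,"ry": 0,"rz": 0}]'

```text
time: 12.9
tool_pos: [526.8, 4.0, 172.6]
tcp_rot: [-3.141, -0.0, 1.571]
contact_force: [-3.8, -0.0, -1.4]
grip_width: 0.2
finger_force: 1.9
```

carry_out --plan '[{"tx": 1,"ty": 0,"tz": 0,"rx": 0,"ry": 0,"rz": 0},{"tx": 0,"ty": 0,"tz": 0,"rx": 0,"ry": 0,"rz": 0}]'

```text
time: 13.1
tool_pos: [527.4, 4.0, 172.5]
tcp_rot: [-3.14, -0.0, 1.571]
contact_force: [-5.9, 0.3, -0.8]
grip_width: 0.8
finger_force: 2.6
```

carry_out --plan '[{"tx": 1,"ty": 0,"tz": 0,"rx": 0,"ry": 0,"rz": 0},{"tx": 0,"ty": 0,"tz": 0,"rx": 0,"ry": 0,"rz": 0}]'

```text
time: 13.3
tool_pos: [528.0, 4.1, 172.3]
tcp_rot: [-3.139, -0.0, 1.571]
contact_force: [-6.9, -0.7, -0.5]
grip_width: 0.3
finger_force: 3.2
```

The force has doubled and the tool lags its command, so the lever is against the rubber-lined end. I'll give it one more mm, then back away, lift and check the knob numerically.

carry_out --plan '[{"tx": 1,"ty": 0,"tz": 0,"rx": 0,"ry": 0,"rz": 0},{"tx": 0,"ty": 0,"tz": 0,"rx": 0,"ry": 0,"rz": 0},{"tx": -3,"ty": 0,"tz": 0,"rx": 0,"ry": 0,"rz": 0},{"tx": -10,"ty": 0,"tz": 0,"rx": 0,"ry": 0,"rz": 0},{"tx": -20,"ty": 0,"tz": 0,"rx": 0,"ry": 0,"rz": 0},{"tx": 0,"ty": 0,"tz": 30,"rx": 0,"ry": 0,"rz": 0},{"tx": 0,"ty": 0,"tz": 40,"rx": 0,"ry": 0,"rz": 0},{"tx": -30,"ty": -30,"tz": 20,"rx": 0,"ry": 0,"rz": 0},{"tx": -30,"ty": -30,"tz": 0,"rx": 0,"ry": 0,"rz": 0},{"tx": 0,"ty": -30,"tz": 0,"rx": 0,"ry": 0,"rz": 0},{"tx": 0,"ty": 0,"tz": 0,"rx": 0,"ry": 0,"rz": 0},{"tx": 0,"ty": 0,"tz": 0,"rx": 0,"ry": 0,"rz": 0}]'

```text
time: 14.5
tool_pos: [437.5, -86.4, 263.2]
tcp_rot: [3.139, 0.0, 1.569]
contact_force: [0.4, 0.8, 0.3]
grip_width: 0.5
finger_force: 0.0
```

```bash
python3 -c "
from h import *
state();side(178)"
```

```text
scene [350.2, 201.1] [43, 14, 16, 16, 174]
side [300.7, 193.7] [25, 37, 13, 13, 121]
knob [555.5   5.3 183.1] shaker 44.0 39.0
[300.6, 193.7] [25, 37, 13, 13, 125] [558.   -1.2 178. ]
```

The knob is at (44, 39) mm in the shaker frame, against the home position of (43, 36), and the arm is clear.

```bash
python3 -c "
from plant import bot
print(bot.close_job())"
```

```text
the job is handed in; nothing more can be done
None
```

The lever is fully home in the fast orbital slot (knob measured at about (44, 39) mm, home being (43, 36)), moved by pushing only with forces read at up to about 7 N; the arm is clear and the job is handed in, though no verdict came back.

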